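Send the repaired poise down the chute

ROBOT

A 6-joint arm with a two-finger parallel gripper is mounted at the origin on the work surface. World frame = base frame: x ahead of the robot, y to its left, z up, the work surface at z = 0. Lengths are in m, angles in degrees, forces in N, time in s.
With the tool pointing down it reaches from about 0.4 to 0.825 m from the base axis. Payload 7 kg.
Tool frame: the origin (TCP) lies between the finger pads; the fingertips stand 17 mm ahead of it and the grasp point (between the pads) lies 2 mm behind it; x points along the fingers, y is the direction in which the jaws open and shut, and the axes are right-handed (so a half turn about x gives the same grasp; the last joint's range is limited). The gripper opens to 88 mm and grips with 3 to 60 N. Pads are 19 mm wide; open, the fingers measure 130 mm over their backs; the gripper's body (78 mm by 193 mm) begins 47 mm behind the grasp point.
Start: joints at [87.095, 20.546, 0.682, 0, -70.136, -16.507], TCP at [0.224, 0.637, 0.244] pointing down, gripper open.
Joint ranges: [-176.03, 176.03], [-82.01, 121.73], [-58.28, 71.71], [-173.87, 95.51], [-174.79, -0.11], [-173.66, 173.66]. Speed limits (degrees/s): [136.94, 136.94, 172.46, 180, 180, 180].

INTERFACE

Orientations are given as [roll, pitch, yaw] about the fixed x, y, z axes, in that order (R = Rz(yaw) Ry(pitch) Rx(roll)).
In Python, from plant import r gives the robot as it stands.
- The arm moves only by the shell command python3 -m jog 'ROWS' [FORCE]. ROWS is a JSON object of lists of equal length, an entry for each row: "fingers": the opening, from 0 (shut) to 1 (fully open); "dp": the shift along the tool's x, y, z in mm, a list of three; "twist": the turn about the tool's x in degrees. In form: {"fingers": [fingers, ...], "dp": [[dx, dy, dz], ...], "twist": [twist, ...]}. A call has exactly 5 rows; each row is the pose to reach, as a shift and turn from the pose measured when the call began, along the tool's axes at that moment; what a row does not reach only later rows make up. A row lasts 1/10 s, in which the tool goes at most 50 mm and 8.59 degrees, less where a joint would pass 70% of its speed; a pose out of reach is approached as far as the arm can. A call with a gripper value outside its range is refused whole. The fingers move at their own pace and stop on an object; FORCE is the grip in N (left out, the last holds). Time passes only in rows, so rows that repeat a pose let the fingers close, or fill a call up. It gives the time, the measured TCP pose, the force and the opening at its end, in the units of the state.
- r.get_state(): the state, without advancing time (a new reading comes with each control period).
- r.capture(name): name is "scene" or "side" or "wrist"; returns a dict with "frame" (400x640x3 uint8, red, green, blue), "intrinsics" (3x3 intrinsics, pixels), "pose" (4x4, takes a point from camera to world coordinates). Camera axes: x right, y down, z forward; pixel columns grow to the right and rows downward; lengths in m; the calibration is good to about 2 mm. The wrist camera is an equidistant fisheye: a pixel r from the principal point sees the ray r / f radians off the axis. A picture is of the moment at which its call begins. There is no depth.
- r.close_job(): hands the job in, once; it reports no verdict.
The state is a dict: "time_s": time; "joints": joint angles; "qd": joint speeds; "joint_torque": joint torques, N m; "tcp_pos": TCP position; "eef_rot": TCP orientation; "contact_force": force on the tool from outside, world axes, zero at the start; "moment": the same for the moment, N m; "gripper_width": finger opening in m.
Only numpy, scipy, OpenCV 4.12 (cv2) and the standard library are available. Lean on these libraries where they do the work, as an engineer would, in place of code of your own. Each camera call takes 0.05 s, during which the arm holds its last target. There are 200 camera calls.

TASK

Push the chrome poise along the lane it stands in, through the red hanging flap ahead of it, until it drops down the chute into the clear case, then draw back so that the flap swings shut behind it. Only push the poise, never lift it, and leave the black cup standing in the other lane and everything else on the bench where it is.

Things in the scene. Friction and masses are not known exactly. Their poses are not given: they have to be found in the camera images.
- case: Fixed chute case. Origin: on the bench, in the flap plane, midway between two lanes. +x is the pushing direction, into the case; +y towards the left lane. In front (x -150 to 0 mm) a level apron 220 mm wide, top 70 mm above the bench, with two straight lanes along x centred at y = +60 and -60 mm, each 69 mm wide between steel rails 6 mm thick, 14 mm high, open at the front end.
- mouth_left (a point): Left lane's doorway: middle of its sill, on the apron top in the flap plane (x 0, y +60, z 70 mm in the case frame). Doorway 69 mm wide, 62 mm high, shut by a red flap. The level floor ends 6 mm beyond this plane; from there a 55 degree chute falls to the tray: a part whose centre is pushed well past that edge tips over and slides down by itself.
- mouth_right (a point): The same point of the right lane's doorway (x 0, y -60, z 70 mm in the case frame); the same size, edge and chute.
- lintel (a point): Middle of the top of the aluminium lintel over both doorways (x 3, y 0, z 142 mm in the case frame): 12 mm deep along x (-3 to 9 mm), its underside 132 mm above the bench. Behind it lies the clear roof, at the same height.
- tray (a point): Middle of the tray floor at the foot of the chute, inside the clear case (x 110, y 0, z 4 mm in the case frame); the case is closed by clear sides, roof and back, its inner length ending at x = 171 mm.
- flap_left (a joint): Red gravity flap of the left lane (y = +60 mm in the case frame), 66 mm wide, 3 mm thick, about 40 g, hinged along its top edge 61 mm above the apron, lower edge 3 mm above the apron. 0 rad = shut (hanging upright); grows to 1.45 as it is pushed into the case (+x). Swings freely, falls shut by its own weight; does not open towards the lane.
- flap_right (a joint): The same red flap for the right lane (y = -60 mm in the case frame); same joint values.
- poise_mid (a point): Centre (half-way up) of the loose chrome steelyard poise: a flat round weight, 58 mm in diameter, 28 mm high, its upright side reaching from 2 to 22 mm above its foot, bevelled above; dark slot and brass plug on its top; about 0.3 to 0.55 kg. It stands flat on the apron in one of the two lanes, with its centre 60 to 105 mm before the flap.
- cup: Black phenolic tare cup, 52 mm across its rim, 48 mm high, origin at the centre of its foot; stands in the lane that the poise is not in. Leave it.
- turntable: Fixed cast-aluminium turntable for corner loads, 170 mm in diameter, 36 mm high; origin at the centre of its underside. Bystander.
- pan: Dull nickel balance pan, 120 mm across, 16 mm high, resting loose on the turntable; origin at the centre of its underside. Leave it.
- beam: Loose brass balance beam, 202 mm long, lying along its x axis on the bench, up to 12 mm high; origin under its middle. Leave it.
- loupe: Tortoiseshell loupe lying flat, lens ring 60 mm across, 12 mm high, handle to 73 mm from the lens centre along its -x; origin under the lens centre. Leave it.
- screwdriver: Screwdriver, 170 mm long, lying along its x axis on the bench. Leave it.
- poise: The same poise; origin at the centre of its foot, z up as it stands.
Mind the look-alikes: they are no part of the job. Leave any orange look-alike of the poise alone. There is more than one size of the cup; the job needs the larger.

How it is judged:
By the outcome, as a careful person would: the job done as asked, in the order asked, and still so for the second after the job is handed in, with the robot touching nothing.
It also fails if it takes over 32 s, if anything falls off the work surface, if the arm or the gripper's body presses on something with over 40 N, if the wrist force passes 120 N, or if a joint passes its speed limit or range.

## Working session

There is one attempt and no reset: what is moved stays moved. The work goes in short steps, Python scripts to look and compute and a shell command to move; the robot and the scene stay as the last step left them, time stands still between calls to the robot, and variables do not carry over. Pictures are saved under pics/ and viewed, on a budget of 10 in all, crops included, one or two more only if the job needs it, and the job is handed in when it is done.

```bash
mkdir -p pics; cat > h.py <<'E'
import numpy as np, cv2
from plant import r
def snap(n,f):
    c=r.capture(n); cv2.imwrite(f'pics/{f}.png',c['frame'][:,:,::-1]); np.savez(f'pics/{f}.npz',**c); return c
def load(f): return np.load(f'pics/{f}.npz')
def ray(c,u,v,fish=False):
    K=c['intrinsics'];T=c['pose'];x=(u-K[0,2])/K[0,0];y=(v-K[1,2])/K[1,1]
    if fish:
        t=np.hypot(x,y);s=np.sin(t)/max(t,1e-9);d=np.array([x*s,y*s,np.cos(t)])
    else: d=np.array([x,y,1.])
    return T[:3,3],T[:3,:3]@d
def onz(c,u,v,z,fish=False):
    o,d=ray(c,u,v,fish); return o+d*(z-o[2])/d[2]
def proj(c,p):
    T=c['pose'];q=T[:3,:3].T@(np.array(p)-T[:3,3]);return (c['intrinsics']@(q/q[2]))[:2]
E
python3 - <<'E'
from h import *
a=snap('scene','s0');b=snap('side','d0');w=snap('wrist','w0')
s=r.get_state();print(s['tcp_pos'],s['eef_rot'],s['gripper_width'],s['time_s'])
im=np.vstack([np.hstack([x['frame'] for x in (a,b)])])
E
```

```text
[0.22424076 0.63630495 0.24282952] [  95.5536544    89.92769739 -103.86076602] 0.08757624657373546 0.15
```

View pics/s0.png

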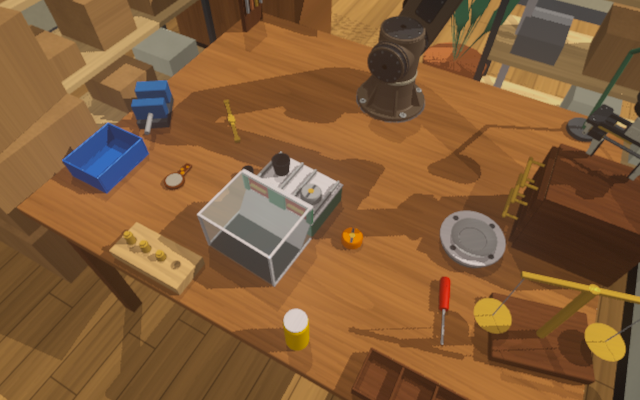

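View pics/d0.png

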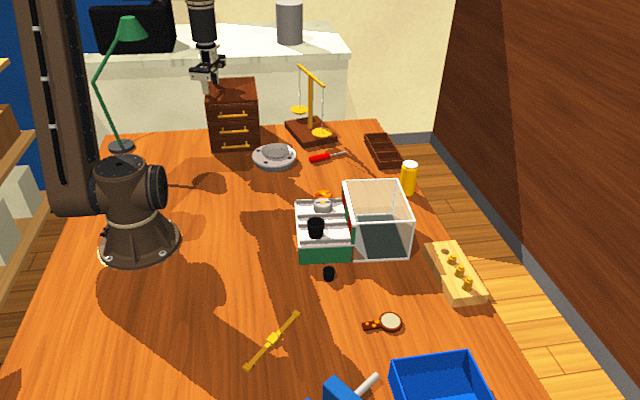

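Scene: the case is at about (270,215). The chrome poise stands on the apron at (311,192), and the large black cup is in the other lane at (281,163). A small black cup is on the bench at (248,172), and an orange look-alike poise at (352,238). In the side view the poise is at (322,205) and the large cup at (316,228). The chrome disc on the apron is the target, so next I'll enlarge both views to confirm and pick out corners.

```bash
python3 - <<'E'
from h import *
a=cv2.imread('pics/s0.png')[140:290,190:350];b=cv2.imread('pics/d0.png')[170:290,280:425]
A=cv2.resize(a,None,fx=2.5*2,fy=5*.8,interpolation=cv2.INTER_CUBIC)
A=cv2.resize(a,(640,600),interpolation=cv2.INTER_CUBIC)
B=cv2.resize(b,(725,600),interpolation=cv2.INTER_CUBIC)
cv2.imwrite('pics/s0c.png',A);cv2.imwrite('pics/d0c.png',B)
E
```

```text
(no output)
```

View pics/s0c.png

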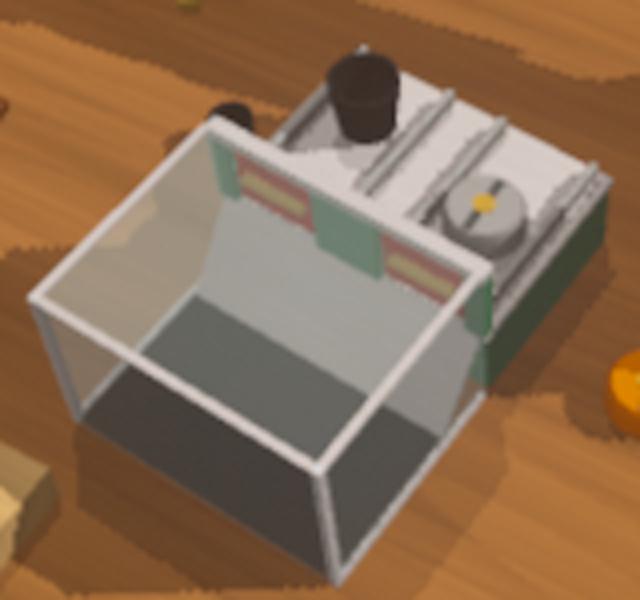

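View pics/d0c.png

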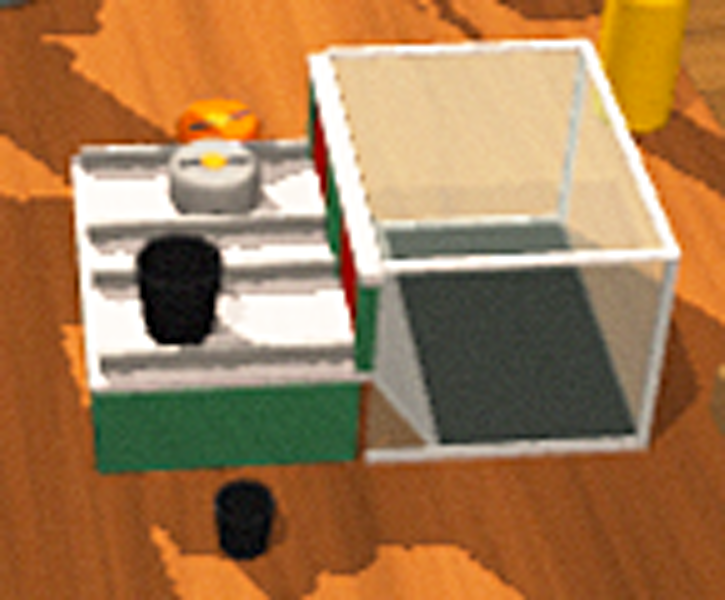

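The enlarged crops confirm it: the chrome disc with the brass plug is on the apron, the larger cup is in the other lane, and the orange disc and small cup are off the apron on the bench.

```bash
python3 - <<'E'
from h import *
a=load('s0');b=load('d0')
S=lambda U,V:(190+U/4,140+V/4)
D=lambda U,V:(280+U/5,170+V/5)
for n,c,p,z in [('S apF1',a,S(610,180),.07),('S apF2',a,S(362,48),.07),('S roof',a,S(213,120),.142),('S roof',a,S(490,268),.142),('S rb',a,S(38,295),.142),('S rb',a,S(320,468),.142),('S plug',a,S(485,203),.098),('S cuprim',a,S(364,78),.118),
 ('D apF1',b,D(75,158),.07),('D apF2',b,D(95,385),.07),('D roof',b,D(318,55),.142),('D roof',b,D(370,275),.142),('D rb',b,D(585,42),.142),('D rb',b,D(675,255),.142),('D plug',b,D(213,161),.098),('D cup',b,D(180,250),.118)]:
    print(n,np.round(onz(c,*p,z)*1000,0))
print(a['pose'][:3,3],b['pose'][:3,3])
E
```

```text
S apF1 [479.  51.  70.]
S apF2 [ 456. -164.   70.]
S roof [ 612. -178.  142.]
S roof [629.  39. 142.]
S rb [ 778. -191.  142.]
S rb [796.  22. 142.]
S plug [557.  -5.  98.]
S cuprim [ 516. -123.  118.]
D apF1 [480.  45.  70.]
D apF2 [ 463. -172.   70.]
D roof [632.  32. 142.]
D roof [ 614. -186.  142.]
D rb [803.  23. 142.]
D rb [ 785. -194.  142.]
D plug [559.  -9.  98.]
D cup [ 520. -119.  118.]
[1.16868638 0.33939754 1.01289638] [ 0.34145049 -1.12550718  0.92199347]
```

View pics/w0.png

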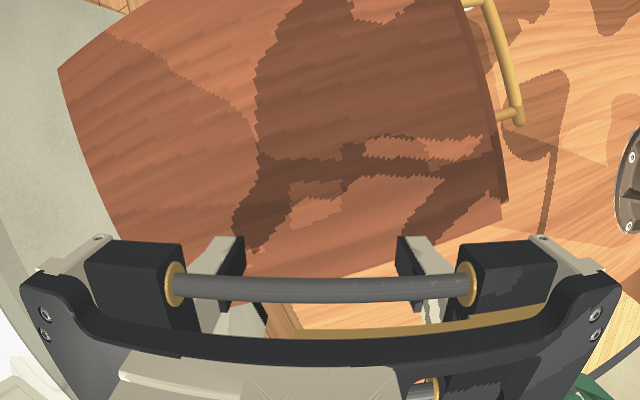

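Poise at world ≈ (558,-7); case yaw ≈ -4.7° and origin ≈ (622,-73). In the case frame the poise is at x≈-69, y≈+60, so it is in the left lane. The wrist view only shows the cabinet top so far. Next I'll work out the approach.

```bash
cat >> h.py <<'E'
from scipy.spatial.transform import Rotation as Ro
YAW=-4.7; O=np.array([.622,-.073])
def c2w(x,y):
    a=np.radians(YAW);return O+np.array([np.cos(a)*x-np.sin(a)*y,np.sin(a)*x+np.cos(a)*y])/1000
def plan(x,y,z):
    "tool shift (mm) to case x,y (mm), height z (mm), and twist to lay tool y across lane"
    s=r.get_state();R=Ro.from_euler('xyz',s['eef_rot'],degrees=True).as_matrix()
    t=np.append(c2w(x,y),z/1000);a=np.radians(YAW)
    d=R.T@(t-s['tcp_pos'])*1000
    h=R.T@np.array([-np.sin(a),np.cos(a),0]);tw=np.degrees(np.arctan2(h[2],h[1]))
    rel=np.array(s['tcp_pos'][:2])-O
    print('t',s['time_s'],'tcp',np.round(s['tcp_pos'],4),'case',np.round(Ro.from_euler('z',-YAW,degrees=True).apply([*rel,0])[:2]*1000,1),'F',np.round(s['contact_force'],1))
    print('dp',np.round(d,1),'twist',round(tw,1),'or',round((tw+180)%360 if tw<0 else tw-180,1),'j',np.round(s['joints'],1));print('R',np.round(R,2).tolist())
E
python3 -c "
from h import *
plan(-135,60,190)"
```

```text
t 0.15 tcp [0.2242 0.6363 0.2428] case [-454.5  674.3] F [ 1.2 -0.8  0.3]
dp [  53.5  512.9 -465.1] twist 165.3 or -14.7 j [ 87.1  20.6   0.6  -0.  -70.1 -16.5]
R [[-0.0, -0.33, -0.94], [-0.0, -0.94, 0.33], [-1.0, 0.0, -0.0]]
```

```bash
python3 -m jog '{"fingers":[0,0,0,0,0],"dp":[[-25,30,-27],[-25,65,-60],[-25,100,-92],[-25,135,-123],[-25,170,-155]],"twist":[0,0,0,0,0]}' 20; python3 -c "
from h import *
plan(-135,60,190)"
```

```text
time_s: 0.65
tcp_pos: [0.3142, 0.4225, 0.2679]
eef_rot: [92.9, 89.9, -106.5]
contact_force: [0.6, -0.1, -0.1]
gripper_width: 0.0531
t 0.65 tcp [0.3142 0.4225 0.2679] case [-347.4  468.7] F [ 0.6 -0.1 -0.1]
dp [  78.4  341.3 -309.1] twist 165.3 or -14.7 j [ 74.7   5.6 -15.7  -0.  -68.8  -4.1]
R [[-0.0, -0.33, -0.94], [-0.0, -0.94, 0.33], [-1.0, 0.0, -0.0]]
```

```bash
python3 -m jog '{"fingers":[0,0,0,0,0],"dp":[[0,35,-31],[0,70,-62],[0,105,-93],[0,140,-124],[0,175,-155]],"twist":[0,0,-4,-8,-14.7]}'; python3 -c "
from h import *
plan(-135,60,190)"
```

```text
time_s: 1.15
tcp_pos: [0.4024, 0.2041, 0.2684]
eef_rot: [88.1, 89.9, -96.4]
contact_force: [1.0, 1.2, -0.1]
gripper_width: 0.0131
t 1.15 tcp [0.4024 0.2041 0.2684] case [-241.6  258.2] F [ 1.   1.2 -0.1]
dp [  78.5  198.5 -105.8] twist -179.8 or 0.2 j [ 52.1  -2.1 -23.7   0.  -68.4  33.4]
R [[-0.0, -0.08, -1.0], [-0.0, -1.0, 0.08], [-1.0, 0.0, 0.0]]
```

```bash
python3 -m jog '{"fingers":[0,0,0,0,0],"dp":[[0,45,-24],[0,90,-48],[10,135,-72],[30,180,-96],[50,198,-106]],"twist":[0,0,0,0,0]}'; python3 - <<'E'
from h import *
plan(-135,60,102)
w=snap('wrist','w1');d=snap('side','d1')
cv2.imwrite('pics/d1c.png',cv2.resize(d['frame'][110:270,260:440,::-1],(675,600),interpolation=cv2.INTER_CUBIC))
E
```

```text
time_s: 1.65
tcp_pos: [0.4938, -0.0041, 0.2188]
eef_rot: [174.6, 89.9, -10.0]
contact_force: [0.2, 0.0, -0.1]
gripper_width: 0.0008
t 1.65 tcp [ 0.4938 -0.0041  0.2188] case [-133.5   58.1] F [ 0.2  0.  -0.1]
dp [116.8  -1.9   1.8] twist -179.9 or 0.1 j [ 22.4   4.3 -23.9   0.1 -61.7  63. ]
R [[0.0, -0.08, -1.0], [-0.0, -1.0, 0.08], [-1.0, 0.0, -0.0]]
```

View pics/w1.png

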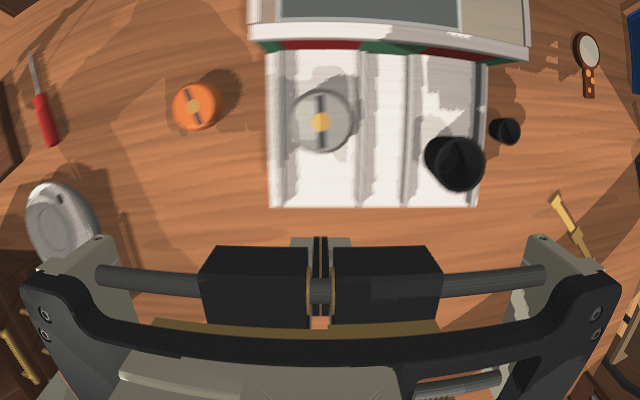

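View pics/d1c.png

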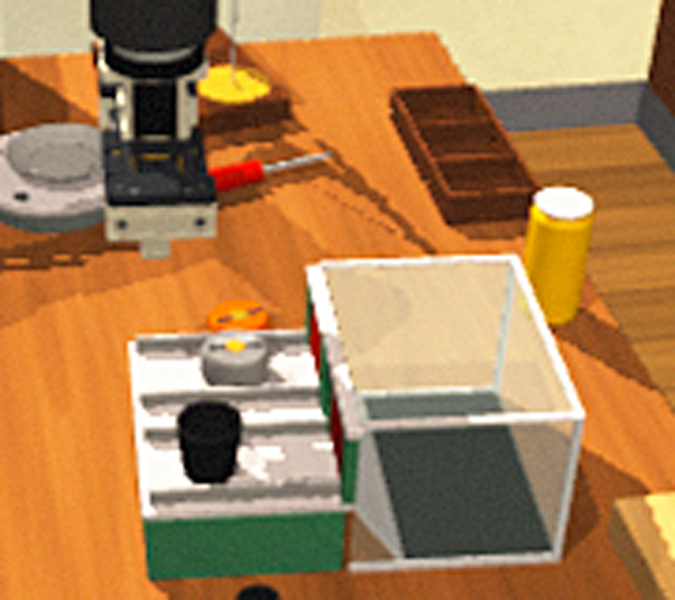

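The wrist view shows the fingers shut in front of the lane, with the poise plug at (320,122), apron front corners at (270,207) and (477,207), and rails straight ahead. The cup is at (455,165) and the orange look-alike at (193,106). The side view shows the gripper clear above the front of the lane. One measurement from here, to refine the case frame:

```bash
python3 - <<'E'
from h import *
w=load('w1')
def cs(p): 
    q=Ro.from_euler('z',-YAW,degrees=True).apply([*(p[:2]-O),0])*1000; return np.round(q[:2],1)
for n,u,v,z in [('f1',270,207,.07),('f2',477,207,.07),('plug',320,122,.098),('railL in near',287,205,.07),('railR in near',356,205,.07)]:
    print(n,cs(onz(w,u,v,z,True)))
b=load('d1')
# side crop scale 3.75: origin (260,110)
for n,U,V,z in [('apF1',130,343,.07),('apF2',148,515,.07),('lint',312,268,.142),('lint',345,420,.142),('plug',236,346,.098)]:
    print('side',n,cs(onz(b,260+U/3.75,110+V/3.75,z)))
E
```

```text
f1 [-153.3  108.2]
f2 [-153.8 -112.6]
plug [-68.1  58.3]
railL in near [-151.1   90.9]
railR in near [-151.    22.4]
side apF1 [-152.3  106.5]
side apF2 [-148.8 -113.3]
side lint [-1.000e-01  1.033e+02]
side lint [  -2.7 -100. ]
side plug [-67.1  57.8]
```

The views agree to about 3 mm: lane centre at y≈57.5 in my frame, lintel front at x≈-4.5. Descending behind the poise.

```bash
sed -i 's/O=np.array(\[.622,-.073\])/O=np.array([.6203,-.0754])/' h.py; python3 -m jog '{"fingers":[0,0,0,0,0],"dp":[[30,0.5,1],[65,0.5,1],[95,0.5,1],[112,0.5,1],[116.5,0.5,1]],"twist":[0,0,0,0,0]}'; python3 -c "
from h import *
plan(-110,60,102)"
```

```text
time_s: 2.25
tcp_pos: [0.4885, -0.0056, 0.097]
eef_rot: [26.0, 89.4, -158.8]
contact_force: [0.1, 0.2, -0.5]
gripper_width: 0.0005
t 2.25 tcp [ 0.4885 -0.0056  0.097 ] case [-137.1   58.8] F [ 0.1  0.2 -0.5]
dp [ -5.2  -1.2 -27.1] twist 180.0 or -0.0 j [ 22.5  12.1 -33.1  -0.  -45.4  62.8]
R [[-0.01, -0.08, -1.0], [-0.0, -1.0, 0.08], [-1.0, 0.0, 0.01]]
```

```bash
python3 -m jog '{"fingers":[0,0,0,0,0],"dp":[[-5,-1,-8],[-5,-1,-15],[-5,-1,-20],[-5,-1,-25],[-5,-1,-30]],"twist":[0,0,0,0,0]}'; python3 -c "
from h import *
plan(-20,60,102)"
```

```text
time_s: 2.75
tcp_pos: [0.5192, -0.007, 0.1022]
eef_rot: [25.9, 89.5, -158.9]
contact_force: [0.9, -0.2, 0.2]
gripper_width: -0.0
t 2.75 tcp [ 0.5192 -0.007   0.1022] case [-106.4   59.8] F [ 0.9 -0.2  0.2]
dp [ -0.5  -0.2 -86.4] twist 180.0 or -0.0 j [ 20.9  14.3 -29.1   0.  -47.1  64.3]
R [[-0.01, -0.08, -1.0], [-0.0, -1.0, 0.08], [-1.0, 0.0, 0.01]]
```

```bash
python3 -m jog '{"fingers":[0,0,0,0,0],"dp":[[0,0,-6],[0,0,-12],[0,0,-18],[0,0,-24],[0,0,-30]],"twist":[0,0,0,0,0]}'; python3 -m jog '{"fingers":[0,0,0,0,0],"dp":[[0,0,-6],[0,0,-12],[0,0,-18],[0,0,-24],[0,0,-30]],"twist":[0,0,0,0,0]}'; python3 - <<'E'
from h import *
plan(-20,60,102)
w=snap('wrist','w2')
E
```

```text
time_s: 3.25
tcp_pos: [0.5494, -0.0096, 0.1019]
eef_rot: [25.8, 89.5, -159.0]
contact_force: [-2.3, 0.4, 1.5]
gripper_width: 0.0004
time_s: 3.75
tcp_pos: [0.5797, -0.0122, 0.1017]
eef_rot: [25.7, 89.5, -159.1]
contact_force: [-3.1, 0.4, 2.2]
gripper_width: 0.0002
t 3.75 tcp [ 0.5797 -0.0122  0.1017] case [-45.6  59.7] F [-3.1  0.4  2.2]
dp [ -0.6  -0.3 -25.6] twist 180.0 or -0.0 j [ 18.1  19.4 -21.5   0.  -49.6  67.1]
R [[-0.01, -0.08, -1.0], [-0.0, -1.0, 0.08], [-1.0, 0.0, 0.01]]
```

View pics/w2.png

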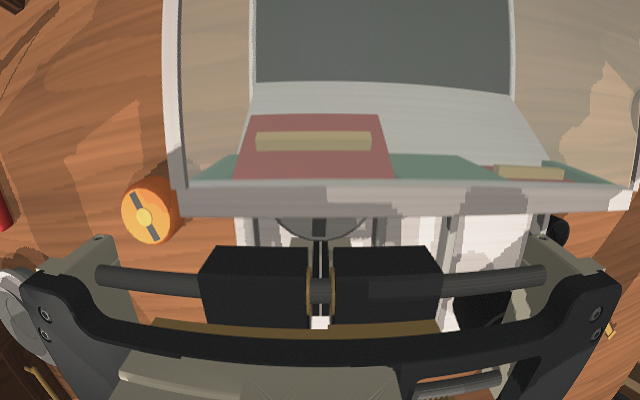

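The left flap (310,145) is being pushed open and the poise is under the lintel at (320,228), with only about 3 N on the tool. Pushing on gently.

```bash
python3 -m jog '{"fingers":[0,0,0,0,0],"dp":[[-0.5,0,-5],[-0.5,0,-10],[-0.5,0,-14],[-0.5,0,-18],[-0.5,0,-22]],"twist":[0,0,0,0,0]}'; python3 - <<'E'
from h import *
plan(-20,60,102)
w=snap('wrist','w3')
E
```

```text
time_s: 4.3
tcp_pos: [0.6035, -0.0139, 0.1022]
eef_rot: [30.2, 89.6, -154.5]
contact_force: [-0.9, 0.1, 1.8]
gripper_width: 0.0004
t 4.3 tcp [ 0.6035 -0.0139  0.1022] case [-21.8  59.9] F [-0.9  0.1  1.8]
dp [ 0.2 -0.1 -1.8] twist 180.0 or -0.0 j [ 17.2  21.3 -18.5   0.1 -50.7  68. ]
R [[-0.01, -0.08, -1.0], [-0.0, -1.0, 0.08], [-1.0, 0.0, 0.01]]
```

View pics/w3.png

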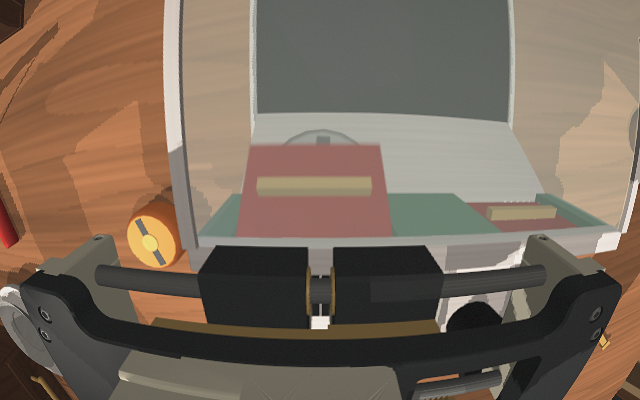

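The poise's front now shows beyond the open flap at (320,137), over the edge. I'll hold for half a second and see whether it slides.

```bash
python3 -m jog '{"fingers":[0,0,0,0,0],"dp":[[0,0,-1],[0,0,-1.5],[0,0,-1.5],[0,0,-1.5],[0,0,-1.5]],"twist":[0,0,0,0,0]}'; python3 - <<'E'
from h import *
plan(-20,60,102)
w=snap('wrist','w4')
E
```

```text
time_s: 4.85
tcp_pos: [0.6057, -0.014, 0.1022]
eef_rot: [33.5, 89.6, -151.2]
contact_force: [-0.3, 0.1, -0.4]
gripper_width: 0.0003
t 4.85 tcp [ 0.6057 -0.014   0.1022] case [-19.6  60. ] F [-0.3  0.1 -0.4]
dp [0.2 0.  0.4] twist 180.0 or -0.0 j [ 17.2  21.4 -18.2   0.1 -50.7  68. ]
R [[-0.01, -0.08, -1.0], [-0.0, -1.0, 0.08], [-1.0, 0.0, 0.01]]
```

View pics/w4.png

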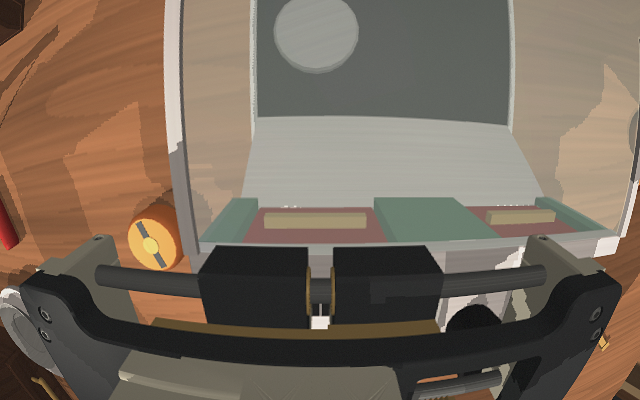

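The poise is on the tray at (316,32), and the left flap hangs shut at (315,220), matching the right one. Drawing straight back, then up.

```bash
python3 -m jog '{"fingers":[0,0,0,0,0],"dp":[[0,0,15],[0,0,40],[0,0,70],[0,0,100],[0,0,115]],"twist":[0,0,0,0,0]}'; python3 -m jog '{"fingers":[0,0,0,0,0],"dp":[[-20,0,0],[-50,0,0],[-85,0,0],[-110,0,0],[-120,0,0]],"twist":[0,0,0,0,0]}'; python3 -m jog '{"fingers":[0,0,0,0,0],"dp":[[0,0,0],[0,0,0],[0,0,0],[0,0,0],[0,0,0]],"twist":[0,0,0,0,0]}'; python3 - <<'E'
from h import *
plan(-20,60,102)
s=snap('scene','s5');d=snap('side','d5')
A=cv2.resize(s['frame'][140:290,190:350,::-1],(400,375),interpolation=cv2.INTER_CUBIC)
B=cv2.resize(d['frame'][110:290,265:440,::-1],(365,375),interpolation=cv2.INTER_CUBIC)
cv2.imwrite('pics/end.png',np.hstack([A,B]))
for n,o in (('scene','s0'),('side','d0')):
    D=cv2.absdiff(load(o)['frame'],(s if n=='scene' else d)['frame']).max(2)>60
    k,l,st,_=cv2.connectedComponentsWithStats(D.astype(np.uint8)); print(n,[t.tolist() for t in st[1:] if t[4]>12])
E
```

```text
time_s: 5.4
tcp_pos: [0.4887, -0.0047, 0.1029]
eef_rot: [29.6, 89.6, -155.2]
contact_force: [0.7, 0.3, 0.9]
gripper_width: 0.0008
time_s: 5.9
tcp_pos: [0.4906, -0.0041, 0.2258]
eef_rot: [44.4, 89.8, -140.3]
contact_force: [0.1, -0.5, -0.2]
gripper_width: 0.0005
time_s: 6.4
tcp_pos: [0.4903, -0.0042, 0.2249]
eef_rot: [37.4, 89.7, -147.3]
contact_force: [-0.8, -0.2, -0.4]
gripper_width: 0.0002
t 6.4 tcp [ 0.4903 -0.0042  0.2249] case [-135.4   60.3] F [-0.8 -0.2 -0.4]
dp [ 122.5   -0.  -115.8] twist 180.0 or -0.0 j [ 22.6   3.9 -23.5   0.1 -62.9  62.7]
R [[-0.0, -0.08, -1.0], [-0.0, -1.0, 0.08], [-1.0, 0.0, 0.0]]
scene [[304, 0, 106, 114, 6148], [468, 0, 3, 7, 13], [456, 9, 19, 46, 235], [416, 16, 47, 60, 1346], [416, 31, 9, 8, 18], [369, 68, 5, 6, 21], [588, 93, 52, 63, 1091], [284, 101, 85, 50, 1289], [316, 110, 10, 6, 17], [148, 114, 4, 17, 36], [127, 139, 14, 14, 28], [524, 158, 9, 27, 41], [627, 163, 13, 15, 21], [300, 185, 22, 21, 156]]
side [[13, 0, 97, 222, 7999], [75, 0, 66, 160, 4574], [171, 0, 149, 176, 8868], [146, 164, 23, 45, 628], [92, 167, 14, 12, 53], [137, 184, 8, 3, 16], [262, 185, 54, 22, 430], [314, 197, 19, 8, 80], [332, 199, 55, 40, 356], [314, 205, 21, 8, 123], [240, 209, 299, 191, 15390], [123, 210, 34, 17, 93], [372, 224, 14, 4, 37], [175, 236, 4, 6, 13], [180, 244, 21, 19, 162], [105, 258, 20, 8, 57], [202, 262, 22, 23, 113], [96, 266, 153, 134, 6157], [214, 287, 63, 60, 1406], [270, 346, 18, 11, 109], [430, 398, 11, 2, 16]]
```

View pics/end.png

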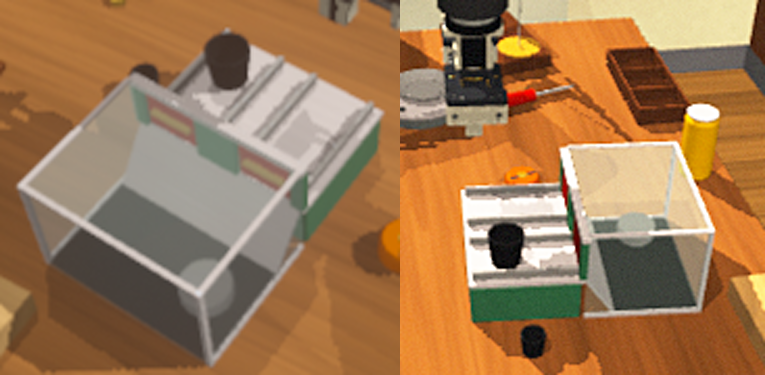

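The final views show the poise on the tray inside the case, both flaps shut and the cup standing in its lane. The orange look-alike and the small cup are where they were. Handing in.

```bash
python3 -c "
from plant import r
print(r.close_job())"
```

```text
the job is handed in; nothing more can be done
None
```

The job is done and handed in at about 6.5 s. I pushed the chrome poise along the left lane with the closed fingers, through the red flap and over the edge. It slid down the chute onto the tray, and I then drew the arm back and up, clear of everything.

- **End state:** the last scene and side pictures show the poise inside the clear case and both flaps shut. The cup is standing in the right lane, and the orange look-alike and small cup are in place. I saw no sign of anything else on the bench having moved, but I checked that only by eye.
- **Forces:** the readings I took during the push were at most about 4 N, and they were near zero at the end.
- **Checks that disagreed:** the different views put the case about 3 mm apart, and I averaged that out before pushing. The before/after image difference was mostly the arm and its shadows, so it neither confirmed nor ruled out small movements elsewhere.

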